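# Put a button tube under the flip-over magnifier

### The arm

A 6-joint arm with a two-finger parallel gripper is mounted at the origin on a cart in front of the work surface, level with it; the furniture and walls round the work are solid. World frame = base frame: x ahead of the robot, y to its left, z up, the work surface at z = 0. Lengths are in mm, angles in degrees, forces in N, time in s.
With the tool pointing down it reaches from about 300 to 850 mm from the base axis. Payload 4.2 kg.
Tool frame: the origin (TCP) lies between the finger pads; the fingertips stand 22 mm ahead of it and the grasp point (between the pads) lies 3 mm ahead of it; z points along the fingers, y is the direction in which the jaws open and shut (so a half turn about z gives the same grasp; the last joint's range is limited). The gripper opens to 91 mm and grips with 3 to 60 N. Pads are 32 mm wide; open, the fingers measure 118 mm over their backs; the gripper's body (76 mm by 178 mm) begins 60 mm behind the grasp point.
Start: joints at [62.968, 18.312, 89.639, -0, 72.044, -1.146], TCP at [251.04, 517.32, 235.976] pointing down, gripper open.
Joint ranges: [-177.97, 177.97], [-48.28, 115.42], [12.27, 149.76], [-77.06, 257.06], [2.81, 150.46], [-146.56, 146.56]. Speed limits (degrees/s): [147.25, 147.25, 180, 180, 180, 180].

### API

Orientations are given as [roll, pitch, yaw] about the fixed x, y, z axes, in that order (R = Rz(yaw) Ry(pitch) Rx(roll)).
In Python, from workcell import * gives the robot as it stands.
- The arm moves only by the shell command python3 -m jog 'ROWS' [OPENING] [FORCE]. ROWS is text: rows parted by semicolons, each of 6 numbers parted by spaces: the shift along the tool's x, y, z in units of 0.5 m (1.0 is 0.5 m), then the turn, a rotation vector about the tool's x, y, z in units of pi/2 rad (1.0 is pi/2 rad). A call has 1 to 20 rows; each row is the pose to reach, as a shift and turn from the pose measured when the call began, along the tool's axes at that moment; what a row does not reach only later rows make up. A row lasts 1/12 s, in which the tool goes at most 41.7 mm and 7.16 degrees, less where a joint would pass 70% of its speed; a pose out of reach is approached as far as the arm can. A call with a number of a shift or a turn outside -1 to 1 is refused whole. A call with a gripper value outside its range is refused whole. OPENING is the opening, from -1 (shut) to 1 (fully open), set as the call begins (- or left out, the last holds). The fingers move at their own pace and stop on an object; FORCE is the grip in N (left out, the last holds). Time passes only in rows, so rows that repeat a pose let the fingers close. It gives the time, the measured TCP pose, the force and the opening at its end, in the units of the state.
- state(): the state, without advancing time (a new reading comes with each control period).
- grab_frame(name): name is "scene" or "side" or "wrist"; returns the picture (420x560x3 uint8, red, green, blue); there is no depth.
- calibration(name): a dict with "mtx" (3x3 intrinsics, pixels), "rvec" (rotation vector, rad) and "tvec" (3), from world to camera coordinates, as OpenCV has them. Camera axes: x right, y down, z forward; pixel columns grow to the right and rows downward; lengths in mm; the calibration is good to about 2 mm. A picture is of the moment at which its call begins: read the wrist's pose just before it. calibration takes no time and is no camera call; for the wrist camera it gives the pose at the moment of the call.
- job_done(): hands the job in, once; it reports no verdict.
Trained networks look in the newest picture that a camera, given by its name, has taken for a name from the list of things; names that differ only in an ending like _2 or _b are one class to them, and where a whole thing is asked for, a point or a joint stands for the part that bears it (a point fixed in the world has none). Each returns a list of dicts, best first, with "confidence" (0 to 1); they miss things now and then, are a little off and sometimes report something else, mostly with a low value. They report only what shows in the picture. A call takes as long as a camera call.
- spot_in(query, camera): "rect" ([left, top, right, bottom] in pixels, round what is visible of it).
- tip_of(query, camera): "location" ([column, row] in pixels: a listed point, or the origin of a listed thing).
The state is a dict: "time_s": time; "qpos": joint angles; "qvel": joint speeds; "effort": joint torques, N m; "ee_pos": TCP position; "ee_rot": TCP orientation; "force": force on the tool from outside, world axes, zero at the start; "torque": the same for the moment, N m; "gripper_width": finger opening in mm.
Only numpy, scipy, OpenCV 4.12 (cv2) and the standard library are available. Lean on these libraries where they do the work, as an engineer would, in place of code of your own. Each camera call takes 0.05 s, during which the arm holds its last target. There are 200 camera calls.

### The job

Flip the shut magnifier of the inspection stand open until it springs back, lower the tube of red buttons along the two blue V rests until it lies in them before you let go, centred lengthwise, then flip the magnifier over it again so that it springs fully shut. Press nothing on the stand hard, and leave the teal tube, the tape measure and the pin tin where they are.

Things in the scene. Friction and masses are not known exactly. Their poses are not given: they have to be found in the camera images.
- stand: Fixed inspection stand: grey foot 110 x 160 x 14 mm, above it a white deck (126 x 178 mm) with all the rest. Origin: centre of the foot's underside; x along the V rests, y from hinge to orange lip, z up. The deck is clamped firm at a height that is NOT reported: H in these texts is 0 to 30 mm, to be felt (e.g. touch the shut magnifier) or seen. Deck top at z = 44 mm + H.
- under_rests (a point): Point on the foot (z = 14 mm) below the middle of the two blue V rests on the deck; axes as the stand's. The rests, 12 mm thick, stand 35 mm either way along x; 90 deg V open upward, mouth 28 mm wide in y, tops at stand z = 72 mm + H. The axis of a tube lying in them is at stand z = 74 mm + H, at y = 0. Between the rests fingers may reach down to the deck.
- under_hinge (a point): Point on the foot (z = 14 mm) below the magnifier's hinge axis, which runs along the stand's x at y = -80 mm, z = 119 mm + H. Black hinge cheeks at x = -58 and +58 mm reach 9 mm above the axis. Shut, the magnifier is level: black frame 8 mm thick (top face at stand z = 123 mm + H), 106 mm wide in x, out to y = +40 mm, its bars 14 mm wide.
- lens (a joint): Magnifier on a sprung hinge, rad: 0 shut, 1.92 open (stands up, leaning 20 deg out to the -y side). Orange lip at its free edge, 6 mm thick, 60 mm wide in x, ends 130 mm from the hinge axis (shut: y = +50 mm, underside at stand z = 116 mm + H), free below. The spring drives it to the nearer stop; snap point near 1 rad. Tipping takes 3 to 4 N at the lip either way.
- tube_red_center (a point): The clear capped tube of red buttons, 143 mm long, barrel 24 mm across, cap 27 mm across and 15 mm long at its -y end; it lies on the table. Point at its centre, half-way along and half-way up; its y axis runs along the tube. Weighs 25 to 50 g and can roll.
- tube_red: The same tube of red buttons (origin on its underside, 2 mm from its middle).
- tube_teal_center (a point): The like tube of teal (blue-green) buttons, a bystander, lying beside the red one; centre point, y along the tube.
- tape_measure: Yellow round tape measure, 52 x 69 x 20 mm, a bystander; origin at its underside.
- pin_tin: Round tin with red lid, 62 mm across, 25 mm high, a bystander; origin at its underside.
- snap_press: Green hand press, fixed furniture behind and to the right of the stand; origin at its underside. Base 24 mm high, column 235 mm. Its red lever grip hangs over the work, keep the wrist clear: x = -127 to -68 mm, y = -51 to -25 mm, z = 334 to 425 mm from its origin.
- cash_box: Blue cash box, fixed furniture left of the stand, 169 x 209 x 87 mm (x, y, z); origin at its underside.

How it is judged:
By the outcome, as a careful person would: the job done as asked, in the order asked, and still so for the second after the job is handed in, with the robot touching nothing.
It also fails if it takes over 72 s, if anything falls off the work surface, if the arm or the gripper's body presses on something with over 40 N, if the wrist force passes 120 N, or if a joint passes its speed limit or range.

## Working session

There is one attempt and no reset: what is moved stays moved. The work goes in short steps, Python scripts to look and compute and a shell command to move; the robot and the scene stay as the last step left them, time stands still between calls to the robot, and variables do not carry over. Pictures are saved under pics/ and viewed, about 8 in all and at most 12, crops included, and the job is handed in when it is done.

```bash
mkdir -p pics; ls; cat > h.py <<'E'
from workcell import *
import numpy as np, cv2
from scipy.spatial.transform import Rotation as R
def ray(cam,px):
    c=calibration(cam);K=np.array(c["mtx"]);r=cv2.Rodrigues(np.array(c["rvec"],float))[0];t=np.array(c["tvec"],float).ravel()
    u=cv2.undistortPoints(np.array([[px]],float),K,None).ravel()
    return -r.T@t, r.T@np.array([u[0],u[1],1])
def onz(cam,px,z):
    o,d=ray(cam,px);return o+d*(z-o[2])/d[2]
def proj(cam,P):
    c=calibration(cam)
    return cv2.projectPoints(np.array(P,float).reshape(-1,3),np.array(c["rvec"],float),np.array(c["tvec"],float),np.array(c["mtx"],float),None)[0].reshape(-1,2)
def tri(obs):
    A=np.zeros((3,3));b=np.zeros(3)
    for o,d in obs:
        d=d/np.linalg.norm(d);M=np.eye(3)-np.outer(d,d);A+=M;b+=M@o
    return np.linalg.solve(A,b)
E
python3 - <<'E'
from h import *
s=state();print(s["time_s"],s["ee_pos"],s["ee_rot"],s["force"],s["gripper_width"])
for cam in("scene","side"):
    im=grab_frame(cam);cv2.imwrite(f"pics/{cam}0.png",im[:,:,::-1])
    for q in("stand","under_rests","under_hinge","tube_red_center","tube_red","tube_teal_center","tape_measure","pin_tin","snap_press","cash_box"):
        r=tip_of(q,cam)
        print(cam,q,[(np.round(x["location"]).tolist(),round(x["confidence"],2),np.round(onz(cam,x["location"],14 if "under" in q else 12 if "center" in q else 0)).tolist()) for x in r[:2]])
E
```

```text
pics
0.0 [250.84746978 516.89472379 235.13434431] [-1.79901898e+02  5.92029653e-04  1.54113450e+02] [ 0.09533821 -0.00853257 -0.31350819] 91.35460181218802
scene stand [([283.0, 240.0], 0.88, [513.0, -8.0, 0.0])]
scene under_rests []
scene under_hinge []
scene tube_red_center [([344.0, 207.0], 0.76, [458.0, -279.0, 12.0])]
scene tube_red [([344.0, 212.0], 0.73, [452.0, -268.0, 0.0])]
scene tube_teal_center [([346.0, 213.0], 0.62, [435.0, -241.0, 12.0]), ([354.0, 195.0], 0.5, [474.0, -391.0, 12.0])]
scene tape_measure []
scene pin_tin []
scene snap_press []
scene cash_box []
side stand [([288.0, 241.0], 0.58, [532.0, 7.0, 0.0])]
side under_rests [([293.0, 235.0], 0.94, [517.0, -4.0, 14.0]), ([308.0, 196.0], 0.42, [447.0, -228.0, 14.0])]
side under_hinge [([303.0, 222.0], 0.57, [481.0, -69.0, 14.0])]
side tube_red_center [([309.0, 195.0], 0.49, [442.0, -240.0, 12.0])]
side tube_red [([307.0, 193.0], 0.65, [443.0, -273.0, 0.0])]
side tube_teal_center [([297.0, 181.0], 0.77, [473.0, -345.0, 12.0])]
side tape_measure [([246.0, 264.0], 0.66, [656.0, 103.0, 0.0])]
side pin_tin [([241.0, 310.0], 0.69, [665.0, 270.0, 0.0])]
side snap_press []
side cash_box []
```

```bash
python3 - <<'E'
import cv2,numpy as np
a=cv2.imread("pics/scene0.png");b=cv2.imread("pics/side0.png")
cv2.imwrite("pics/both.png",cv2.resize(np.hstack([a,b]),(800,300)))
cv2.imwrite("pics/crops.png",np.hstack([cv2.resize(a[110:310,180:440],(400,308)),cv2.resize(b[130:330,190:450],(400,308))]))
cv2.imwrite("pics/v.png",np.vstack([cv2.imread("pics/both.png"),cv2.imread("pics/crops.png")])[:600])
E
```

```text
(no output)
```

View pics/v.png

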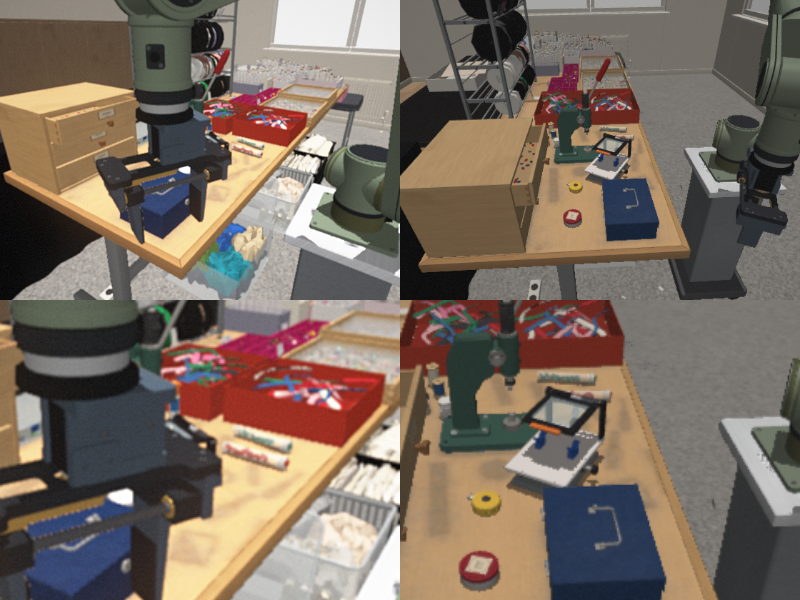

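The side view shows the stand near (290,235) with its lip toward the camera, the tubes behind it and the press beside it. In the scene view the arm hides the stand. I'll write a row helper and look from above.

```bash
cat >> h.py <<'E'
def row(pos,zdir,ydir,s=None):
    """row toward TCP pos with tool z along zdir, jaw axis near ydir (either sign: picks nearer)"""
    s=s or state();p=np.array(s["ee_pos"]);R0=R.from_euler("xyz",s["ee_rot"],degrees=True)
    z=np.array(zdir,float);z/=np.linalg.norm(z);best=None
    for sg in(1,-1):
        y=sg*np.array(ydir,float);y-=z*(y@z);y/=np.linalg.norm(y)
        Rt=R.from_matrix(np.c_[np.cross(y,z),y,z]);rv=(R0.inv()*Rt).as_rotvec()
        print("sg",sg,"  %.4f %.4f %.4f"%tuple(R0.inv().apply(np.array(pos)-p)/500)," %.4f %.4f %.4f"%tuple(rv/(np.pi/2)),
          "rows>=%.1f"%max(np.linalg.norm(np.array(pos)-p)/41.7,np.degrees(np.linalg.norm(rv))/7.16))
def st():
    s=state();print("t",round(s["time_s"],2),np.round(s["ee_pos"],1),np.round(s["ee_rot"],1),"F",np.round(s["force"],1),"w",round(s["gripper_width"],1),"q",np.round(s["qpos"],0));return s
E
python3 - <<'E'
from h import *
st()
print(onz("side",[245,221],0),onz("side",[245,221],24))
o,d=ray("side",[284,98]);print(o)
for x in(500,550,600,650,700):print(o+d*(x-o[0])/d[0] if abs(d[0])>.01 else d)
row([380,50,400],[0,0,-1],[0,1,0])
E
```

```text
t 1.1 [251.1 517.3 236. ] [180.    0.  154.1] F [ 0.7  0.3 -0.1] w 91.2 q [63. 18. 90. -0. 72. -1.]
[ 662.93372798 -108.8156891     0.        ] [660.678713   -73.34897694  24.        ]
[596.40021385 937.61860242 708.11252215]
[ 500.         -685.42630718  221.22314992]
[550.         156.40009794 473.75857115]
[600.         998.22650306 726.29399238]
[ 650.         1840.05290817  978.82941361]
[ 700.         2681.87931329 1231.36483483]
sg 1   -0.6401 -0.7282 -0.3281  0.0000 0.0000 -0.2876 rows>=12.3
sg -1   -0.6401 -0.7282 -0.3281  0.0000 -0.0001 1.7124 rows>=21.5
```

```bash
python3 -m jog '-.64 -.728 -.328 0 0 -.2876;-.64 -.728 -.328 0 0 -.2876;-.64 -.728 -.328 0 0 -.2876;-.64 -.728 -.328 0 0 -.2876;-.64 -.728 -.328 0 0 -.2876;-.64 -.728 -.328 0 0 -.2876;-.64 -.728 -.328 0 0 -.2876;-.64 -.728 -.328 0 0 -.2876;-.64 -.728 -.328 0 0 -.2876;-.64 -.728 -.328 0 0 -.2876;-.64 -.728 -.328 0 0 -.2876;-.64 -.728 -.328 0 0 -.2876;-.64 -.728 -.328 0 0 -.2876;-.64 -.728 -.328 0 0 -.2876' -1
python3 - <<'E'
from h import *
st()
ims=[]
for cam in("scene","side","wrist"):
    im=grab_frame(cam);ims.append(im[:,:,::-1])
    for q in("stand","under_rests","under_hinge","tube_red_center","tube_red","tube_teal_center","tape_measure","pin_tin","snap_press","cash_box","lens"):
        r=tip_of(q,cam) if q!="lens" else spot_in(q,cam)
        if q=="lens": print(cam,q,[(np.round(x["rect"]).tolist(),round(x["confidence"],2)) for x in r[:2]]);continue
        print(cam,q,[(np.round(x["location"],1).tolist(),round(x["confidence"],2),np.round(onz(cam,x["location"],14 if "under" in q else 12 if "center" in q else 0)).tolist()) for x in r[:2]])
a,b,c=ims
for n,i in zip("abc",ims):cv2.imwrite(f"pics/m1{n}.png",i)
cv2.imwrite("pics/v1.png",np.vstack([np.hstack([cv2.resize(c,(400,300)),cv2.resize(a,(400,300))]),np.hstack([cv2.resize(a[110:310,180:440],(400,300)),cv2.resize(b[130:330,190:450],(400,300))])]))
E
```

```text
time_s: 2.27
ee_pos: [381.0, 47.7, 401.2]
ee_rot: [-180.0, 0.2, 179.7]
force: [-1.1, 0.6, -0.5]
gripper_width: 1.4
t 2.27 [381.   47.7 401.2] [-180.     0.2  179.7] F [-1.1  0.6 -0.5] w 1.4 q [  5.  -3.  92.  -0.  91. -84.]
scene stand [([277.2, 240.7], 0.7, [523.0, 4.0, 0.0])]
scene under_rests [([278.9, 236.2], 0.9, [519.0, 3.0, 14.0])]
scene under_hinge [([304.8, 230.0], 0.77, [480.0, -68.0, 14.0])]
scene tube_red_center [([342.9, 208.6], 0.8, [457.0, -268.0, 12.0]), ([343.5, 214.7], 0.23, [437.0, -227.0, 12.0])]
scene tube_red [([346.5, 212.3], 0.67, [447.0, -274.0, 0.0])]
scene tube_teal_center [([345.5, 198.8], 0.51, [484.0, -347.0, 12.0])]
scene tape_measure [([215.3, 237.9], 0.74, [668.0, 85.0, 0.0])]
scene pin_tin [([163.8, 267.5], 0.93, [669.0, 265.0, -0.0]), ([277.7, 233.9], 0.72, [543.0, -30.0, 0.0])]
scene snap_press []
scene cash_box []
scene lens [([257.0, 188.0, 317.0, 212.0], 0.61)]
side stand [([289.1, 241.0], 0.62, [529.0, 7.0, 0.0]), ([291.1, 233.4], 0.58, [520.0, -31.0, 0.0])]
side under_rests [([292.2, 235.5], 0.8, [519.0, -1.0, 14.0])]
side under_hinge [([303.6
[... 428 characters left out ...]
0, 18.0, 0.0])]
side lens [([270.0, 188.0, 319.0, 217.0], 0.6)]
wrist stand [([253.9, 241.0], 0.85, [521.0, 7.0, 0.0])]
wrist under_rests [([78.9, 196.1], 0.51, [442.0, -254.0, 14.0])]
wrist under_hinge [([209.3, 219.9], 0.74, [480.0, -59.0, 14.0])]
wrist tube_red_center [([74.8, 200.9], 0.93, [450.0, -263.0, 12.0])]
wrist tube_red [([82.5, 196.6], 0.76, [447.0, -257.0, 0.0])]
wrist tube_teal_center [([20.0, 215.7], 0.6, [474.0, -351.0, 12.0])]
wrist tape_measure []
wrist pin_tin [([409.4, 321.3], 0.6, [669.0, 272.0, 0.0]), ([19.6, 213.3], 0.29, [474.0, -360.0, 0.0])]
wrist snap_press []
wrist cash_box []
wrist lens [([169.0, 215.0, 282.0, 293.0], 0.63), ([163.0, 188.0, 320.0, 295.0], 0.51)]
```

View pics/v1.png

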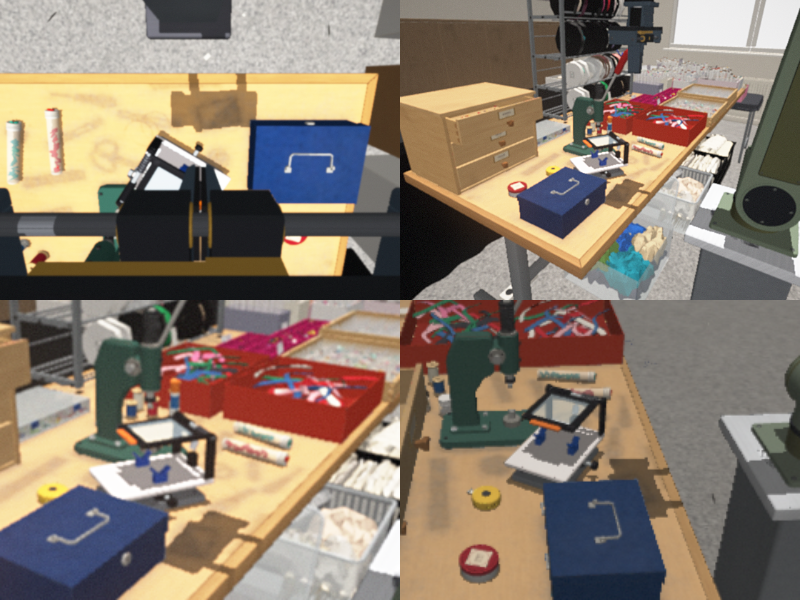

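The wrist view shows the near part of the stand at about (215,245) px full size, red tube at (75,200) and teal tube at (20,215). The scene and side views now show the whole stand with its magnifier shut. I'll overlay the model at several H values.

```bash
cat >> h.py <<'E'
C=np.array([519.,1.,0.]);YAW=np.radians(-30.5)
def S2W(p,C=None,yaw=None):
    C=globals()["C"] if C is None else C; yaw=YAW if yaw is None else yaw
    return R.from_euler("z",yaw).apply(np.atleast_2d(p).astype(float))+C
E
cat > ov.py <<'E'
from h import *
def box(H):
    L=[]
    z=123+H;L.append([(-53,-80,z),(53,-80,z),(53,40,z),(-53,40,z)])
    z=119+H;L.append([(-30,40,z),(-30,50,z),(30,50,z),(30,40,z)])
    z=44+H;L.append([(-63,-89,z),(63,-89,z),(63,89,z),(-63,89,z)])
    return L
if __name__=="__main__":
    out=[]
    for cam,f,(x0,y0) in(("scene","a",(230,170)),("side","b",(240,170))):
        im=cv2.imread(f"pics/m1{f}.png")[y0:y0+85,x0:x0+112]
        im=cv2.resize(im,None,fx=3.5,fy=3.5,interpolation=cv2.INTER_CUBIC)
        for H,col in((0,(0,0,255)),(15,(0,255,0)),(30,(255,0,255))):
            j=im if False else im.copy()
            for P in box(H):
                q=((proj(cam,S2W(P))-[x0,y0])*3.5).astype(np.int32);cv2.polylines(j,[q],True,col,1)
            out.append(j)
    v=np.vstack([np.hstack([out[i],out[i+3]]) for i in range(3)])
    cv2.imwrite("pics/ov.png",cv2.resize(v,(int(v.shape[1]*600/v.shape[0]),600)) if v.shape[0]>600 else v);print(v.shape)
E
python3 ov.py
```

```text
(894, 784, 3)
```

View pics/ov.png

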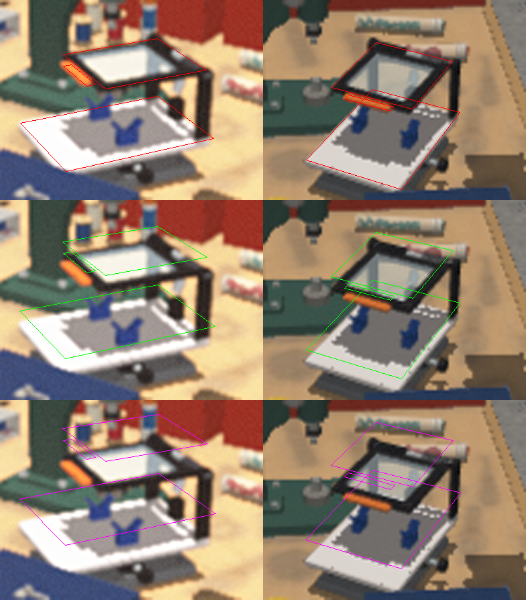

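H looks to be about 0–5. I'll triangulate the lip and the blue rests.

```bash
python3 - <<'E'
from h import *
obs={"lip":[], "rest":[]}
for cam,f,(x0,y0) in(("scene","a",(230,170)),("side","b",(240,170))):
    im=cv2.imread(f"pics/m1{f}.png")[y0:y0+85,x0:x0+112];h=cv2.cvtColor(im,cv2.COLOR_BGR2HSV)
    m=cv2.inRange(h,(5,150,150),(16,255,255));n,l,s,c=cv2.connectedComponentsWithStats(m)
    k=1+np.argmax(s[1:,4]);obs["lip"].append((cam,c[k]+[x0,y0]))
    print(cam,"lip",c[k]+[x0,y0],s[k])
    m=cv2.inRange(h,(108,120,60),(125,255,255));n,l,s,c=cv2.connectedComponentsWithStats(m)
    for k in range(1,n):
        if s[k,4]>15: print(cam,"blue",c[k]+[x0,y0],s[k])
p=tri([ray(c,x) for c,x in obs["lip"]]);print("lip",p, "stand:",R.from_euler("z",-YAW).apply(p-C))
for cam in("scene","side"):print(cam,proj(cam,S2W([[0,46,119],[-35,0,64],[35,0,64]])))
E
```

```text
scene lip [262.12121212 200.54545455] [26 26 13 10 66]
scene blue [264.96 183.24] [33 11  5  6 25]
scene blue [272.52083333 216.3125    ] [39 41  9 10 48]
scene blue [284.14516129 226.77419355] [50 51 10 11 62]
scene blue [257.626703   248.77656676] [  0  70  58  15 367]
side lip [283.92156863 212.8627451 ] [34 40 20  7 51]
side blue [280.93478261 220.93478261] [38 45  7 12 46]
side blue [302.38596491 226.9122807 ] [59 51  7 12 57]
side blue [316.8        252.47916667] [ 43  80  62   5 240]
lip [545.63760869  40.83886259 122.67065588] stand: [  2.73198931  47.84593404 122.67065588]
scene [[263.30514385 202.06325265]
 [285.6675437  224.11595723]
 [273.46224977 213.74395919]]
side [[285.10861766 214.00169248]
 [303.30087568 225.10495556]
 [281.66260033 219.05078616]]
```

```bash
python3 - <<'E'
from h import *
P=[tri([ray("scene",a),ray("side",b)]) for a,b in(((272.5,216.3),(280.9,220.9)),((284.1,226.8),(302.4,226.9)))]
print(P,(P[0]+P[1])/2,np.degrees(np.arctan2(*(P[0]-P[1])[1::-1])))
for p in P:print(R.from_euler("z",-YAW).apply(p-C))
for c in("scene","side"):
  print(c,proj(c,[[519,1,60],[519,1,61]]),proj(c,[450,-263,12]))
m=cv2.imread("pics/m1c.png")[130:290,0:130];cv2.imwrite("pics/t.png",cv2.resize(m,None,fx=4,fy=4,interpolation=cv2.INTER_CUBIC)[:600])
E
```

```text
[array([551.59224288, -16.55447463,  56.72215513]), array([491.63134367,  20.50407937,  57.58991894])] [521.61179328   1.97480237  57.15603704] -31.717944792717542
[36.99199618  1.41636636 56.72215513]
[-33.48070089   2.9146405   57.58991894]
scene [[279.37110624 220.18202818]
 [279.37754609 219.83372432]] [[344.38565113 209.62949208]]
side [[292.34406392 223.1729892 ]
 [292.3455698  222.89040238]] [[305.73866324 191.45289986]]
```

View pics/t.png

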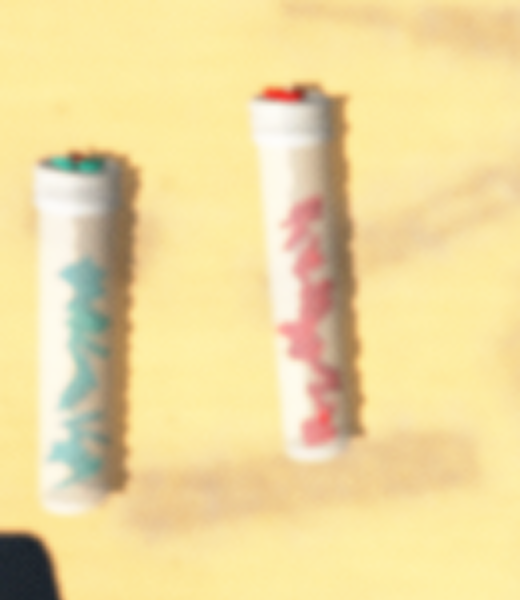

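Rests refine the stand to centre (521,2), yaw about -31°, H about 3. The crop shows the red tube from (72,155) to (80,244) px, cap toward the robot, with the teal tube about 85 mm away. Now I'll plan the opening with shut fingers tilted 45° along stand +x under the frame corner.

```bash
sed -i 's/^C=np.*/C=np.array([520.8,1.6,0.]);YAW=np.radians(-31.)/' h.py; cat >> h.py <<'E'
Rs=R.from_euler("z",YAW)
d45=np.array([.7071,0,-.7071])
def rowT(T,d=d45,y=(0,1,0),tip=22):
    d=np.array(d)/np.linalg.norm(d);p=S2W(np.array(T)-tip*d)[0];print(np.round(p,0));row(p,Rs.apply(d),Rs.apply(y))
E
python3 - <<'E'
from h import *
for px in((350,168),(518,170),(350,284),(510,284)):print(onz("wrist",px,87))
rowT([-110,43.5,130]); rowT([-110,43.5,70])
E
```

```text
[385.73388116 138.71129888  87.        ]
[388.37237559 353.46594946  87.        ]
[550.30507856 147.52764896  87.        ]
[550.36165984 371.88526315  87.        ]
[436. 104. 146.]
sg 1   -0.1111 0.1068 0.5088  0.1352 -0.4875 0.3263 rows>=7.6
sg -1   -0.1111 0.1068 0.5088  0.6402 0.1776 -1.5457 rows>=21.1
[436. 104.  86.]
sg 1   -0.1111 0.1068 0.6288  0.1352 -0.4875 0.3263 rows>=7.8
sg -1   -0.1111 0.1068 0.6288  0.6402 0.1776 -1.5457 rows>=21.1
```

```bash
python3 - <<'E'
from h import *
s=st();o,d=ray("wrist",[280,210]);R0=R.from_euler("xyz",s["ee_rot"],degrees=True)
print("cam in tool",R0.inv().apply(o-s["ee_pos"]),R0.inv().apply(d))
z=Rs.apply(d45);y=Rs.apply([0,1,0])
for sg in(1,-1):print(sg,"tool x world z comp",np.cross(sg*y,z))
rowT([-100,43.5,110])
E
```

```text
t 4.07 [380.   50.1 399.9] [180.   0. 180.] F [ 0.3 -0.3  0.6] w 0.0 q [  6.  -3.  92.   0.  91. -84.]
cam in tool [  80.32837575   -0.52129937 -149.94447052] [-2.93404583e-01 -4.33125716e-04  9.56052792e-01]
1 tool x world z comp [-0.606103    0.36418342 -0.7071    ]
-1 tool x world z comp [ 0.606103   -0.36418342  0.7071    ]
[444.  98. 126.]
sg 1   -0.1283 0.0965 0.5488  0.1352 -0.4875 0.3263 rows>=7.6
sg -1   -0.1283 0.0965 0.5488  0.6402 0.1776 -1.5457 rows>=21.1
```

```bash
r='-.1283 .0965 .5488 .1352 -.4875 .3263'; python3 -m jog '-.128 .0965 .549 .135 -.4875 .326;-.128 .0965 .549 .135 -.4875 .326;-.128 .0965 .549 .135 -.4875 .326;-.128 .0965 .549 .135 -.4875 .326;-.128 .0965 .549 .135 -.4875 .326;-.128 .0965 .549 .135 -.4875 .326;-.128 .0965 .549 .135 -.4875 .326;-.128 .0965 .549 .135 -.4875 .326;-.128 .0965 .549 .135 -.4875 .326;-.128 .0965 .549 .135 -.4875 .326;-.128 .0965 .549 .135 -.4875 .326;-.128 .0965 .549 .135 -.4875 .326'
python3 - <<'E'
from h import *
st()
rowT([-95,43.5,75]);rowT([-42,43.5,73])
s=state()
for th in np.arange(0,1.31,.13):
    c=np.array([-80+110*np.cos(th)+4*np.sin(th),122+110*np.sin(th)-4*np.cos(th)])
    Tx=-42; T=np.array([Tx,c[0]+13.5,c[1]-22.6-(53+Tx)])
    p=S2W(T-22*d45)[0];R0=R.from_matrix(np.c_[np.cross(Rs.apply([0,1,0]),Rs.apply(d45)),Rs.apply([0,1,0]),Rs.apply(d45)])
    p0=S2W(np.array([-42,43.5,73])-22*d45)[0]
    print(round(th,2),"%.3f %.3f %.3f"%tuple(R0.inv().apply(p-p0)/500))
E
```

```text
time_s: 5.07
ee_pos: [443.0, 93.6, 131.5]
ee_rot: [-178.2, 43.2, 150.7]
force: [0.7, -0.1, -0.5]
gripper_width: 0.4
t 5.07 [443.   93.6 131.5] [-178.2   43.2  150.7] F [ 0.7 -0.1 -0.5] w 0.4 q [ 36.  12. 134. -73.  42.  37.]
[448.  96.  91.]
sg 1   0.0508 0.0113 0.0644  -0.0075 -0.0201 0.0136 rows>=1.0
sg -1   0.0508 0.0113 0.0644  0.0313 -0.0117 -1.9862 rows>=25.0
[494.  69.  89.]
sg 1   -0.0237 0.0107 0.1398  -0.0075 -0.0201 0.0136 rows>=1.7
sg -1   -0.0237 0.0107 0.1398  0.0313 -0.0117 -1.9862 rows>=25.0
0.0 -0.016 0.000 -0.016
0.13 -0.036 -0.001 -0.036
0.26 -0.056 -0.005 -0.056
0.39 -0.076 -0.013 -0.076
0.52 -0.094 -0.025 -0.094
0.65 -0.111 -0.040 -0.111
0.78 -0.127 -0.058 -0.127
0.91 -0.141 -0.079 -0.141
1.04 -0.153 -0.102 -0.153
1.17 -0.163 -0.127 -0.163
1.3 -0.170 -0.153 -0.170
```

```bash
python3 -m jog '.051 .011 .064 -.0075 -.02 .0136;.051 .011 .064 -.0075 -.02 .0136;.051 .011 .064 -.0075 -.02 .0136;.03 .011 .09 -.0075 -.02 .0136;.01 .011 .11 -.0075 -.02 .0136;-.01 .011 .128 -.0075 -.02 .0136;-.0237 .0107 .14 -.0075 -.02 .0136;-.0237 .0107 .14 -.0075 -.02 .0136;-.0237 .0107 .14 -.0075 -.02 .0136;-.0237 .0107 .14 -.0075 -.02 .0136'
python3 - <<'E'
from h import *
st();rowT([-42,43.5,73])
a=grab_frame("scene")[170:260,230:350,::-1];b=grab_frame("side")[170:260,240:360,::-1]
cv2.imwrite("pics/u.png",np.hstack([cv2.resize(i,(400,300),interpolation=cv2.INTER_CUBIC) for i in(a,b)]))
E
```

```text
time_s: 5.9
ee_pos: [493.7, 82.6, 114.1]
ee_rot: [-178.4, 43.1, 148.9]
force: [0.3, 0.2, 0.6]
gripper_width: 0.6
t 5.9 [493.7  82.6 114.1] [-178.4   43.1  148.9] F [0.3 0.2 0.6] w 0.6 q [ 31.  17. 131. -77.  39.  38.]
[494.  69.  89.]
sg 1   0.0241 -0.0227 0.0480  -0.0177 -0.0207 -0.0001 rows>=0.7
sg -1   0.0241 -0.0227 0.0480  -0.0325 0.0277 1.9994 rows>=25.1
```

View pics/u.png

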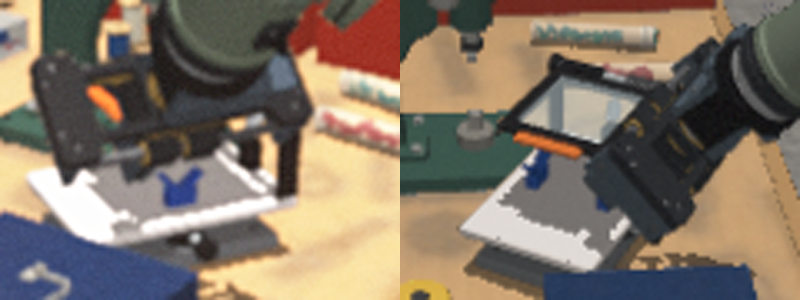

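Arm joint 4 is at its limit (-77), so the pose stayed about 29 mm short, with no contact. The picture agrees, with the fingers beside the frame's corner. I'll back off and use a heading nearer the arm's radial.

```bash
cat >> h.py <<'E'
def dh(yaw,tilt):
    a,b=np.radians([yaw,tilt]);return np.array([np.cos(b)*np.cos(a),np.cos(b)*np.sin(a),-np.sin(b)]),np.array([-np.sin(a),np.cos(a),0])
E
python3 - <<'E'
from h import *
s=state();R0=R.from_euler("xyz",s["ee_rot"],degrees=True)
print("tip stand",Rs.inv().apply(np.array(s["ee_pos"])+22*R0.apply([0,0,1])-C))
d,y=dh(21,50)
rowT([-95,45,80],d,y)
E
```

```text
tip stand [-50.2670431   55.12079819  97.55613718]
[449.  92.  97.]
sg 1   0.0856 -0.0325 -0.0333  -0.1723 0.0317 -0.1750 rows>=3.1
sg -1   0.0856 -0.0325 -0.0333  0.0456 0.2479 1.8081 rows>=22.9
```

```bash
python3 -m jog '0 0 -.07 0 0 0;0 0 -.07 0 0 0;.04 -.02 -.06 -.08 .015 -.08;.0856 -.0325 -.0333 -.172 .032 -.175;.0856 -.0325 -.0333 -.172 .032 -.175;.0856 -.0325 -.0333 -.172 .032 -.175;.0856 -.0325 -.0333 -.172 .032 -.175;.0856 -.0325 -.0333 -.172 .032 -.175;.0856 -.0325 -.0333 -.172 .032 -.175'
python3 - <<'E'
from h import *
st();d,y=dh(21,50)
rowT([-42,48,68],d,y)
E
```

```text
time_s: 6.75
ee_pos: [449.6, 98.9, 130.0]
ee_rot: [-179.2, 37.4, 170.0]
force: [0.4, 0.6, -0.6]
gripper_width: 0.6
t 6.75 [449.6  98.9 130. ] [-179.2   37.4  170. ] F [ 0.4  0.6 -0.6] w 0.6 q [ 25.   6. 137. -77.  22.  15.]
[496.  67.  85.]
sg 1   -0.0258 -0.0453 0.1342  -0.0088 -0.0286 0.0001 rows>=1.7
sg -1   -0.0258 -0.0453 0.1342  0.0449 -0.0138 -1.9993 rows>=25.1
```

The 45° pose needs joint 4 past its limit. A steeper 57° tilt along stand +x should be reachable (estimated q4 about -60), and the finger's edge still follows the arc.

```bash
python3 - <<'E'
from h import *
d,y=dh(0,57)
rowT([-95,46,85],d,y)
E
```

```text
[453.  96. 103.]
sg 1   0.0266 -0.0037 0.0466  0.1259 0.0499 0.1902 rows>=2.9
sg -1   0.0266 -0.0037 0.0466  -0.0714 0.1800 -1.7998 rows>=22.8
```

```bash
python3 -m jog '.02 -.004 .01 .06 .02 .09;.0266 -.0037 .0466 .126 .05 .19;.0266 -.0037 .0466 .126 .05 .19;.0266 -.0037 .0466 .126 .05 .19;.0266 -.0037 .0466 .126 .05 .19;.0266 -.0037 .0466 .126 .05 .19;.0266 -.0037 .0466 .126 .05 .19;.0266 -.0037 .0466 .126 .05 .19'
python3 - <<'E'
from h import *
st();d,y=dh(0,57)
rowT([-42,43.5,64],d,y)
E
```

```text
time_s: 7.42
ee_pos: [452.1, 95.5, 103.5]
ee_rot: [-179.9, 33.0, 149.1]
force: [-0.4, -1.2, -0.1]
gripper_width: 0.0
t 7.42 [452.1  95.5 103.5] [-179.9   33.   149.1] F [-0.4 -1.2 -0.1] w 0.0 q [ 29.  13. 131. -60.  33.  20.]
[497.  67.  82.]
sg 1   -0.0665 -0.0033 0.0934  -0.0001 0.0001 0.0009 rows>=1.4
sg -1   -0.0665 -0.0033 0.0934  -0.0002 -0.0002 -1.9991 rows>=25.1
```

```bash
python3 -m jog '-.022 -.0033 .031 0 0 0;-.044 -.0033 .062 0 0 0;-.0665 -.0033 .0934 0 0 0;-.0665 -.0033 .0934 0 0 0;-.0665 -.0033 .0934 0 0 0;-.0665 -.0033 .0934 0 0 0'
python3 - <<'E'
from h import *
s=st();d,y=dh(0,57);yw=Rs.apply(y);dw=Rs.apply(d)
R0=R.from_euler("xyz",s["ee_rot"],degrees=True);p0=np.array(s["ee_pos"])
for th in np.arange(0,1.31,.13):
    c=np.array([-80+110*np.cos(th)+4*np.sin(th),122+110*np.sin(th)-4*np.cos(th)])
    p=S2W(np.array([-42,c[0]+13.5,c[1]-46.3])-22*d)[0]
    print(round(th,2),"%.3f %.3f %.3f 0 0 0"%tuple(R0.inv().apply(p-p0)/500))
E
```

```text
time_s: 7.92
ee_pos: [496.2, 66.5, 82.6]
ee_rot: [-179.9, 33.0, 149.1]
force: [-0.7, 1.0, -0.4]
gripper_width: 0.2
t 7.92 [496.2  66.5  82.6] [-179.9   33.   149.1] F [-0.7  1.  -0.4] w 0.2 q [ 22.  17. 129. -66.  28.  21.]
0.0 -0.009 0.001 -0.012 0 0 0
0.13 -0.025 0.000 -0.036 0 0 0
0.26 -0.040 -0.004 -0.060 0 0 0
0.39 -0.055 -0.012 -0.083 0 0 0
0.52 -0.069 -0.024 -0.105 0 0 0
0.65 -0.082 -0.039 -0.125 0 0 0
0.78 -0.095 -0.057 -0.144 0 0 0
0.91 -0.105 -0.078 -0.160 0 0 0
1.04 -0.114 -0.101 -0.175 0 0 0
1.17 -0.122 -0.126 -0.186 0 0 0
1.3 -0.128 -0.153 -0.195 0 0 0
```

First part of the arc, then check the force.

```bash
python3 -m jog '-.009 .001 -.012 0 0 0;-.017 0 -.024 0 0 0;-.025 0 -.036 0 0 0;-.033 -.002 -.048 0 0 0;-.04 -.004 -.06 0 0 0;-.04 -.004 -.06 0 0 0'
python3 - <<'E'
from h import *
s=st()
a=grab_frame("scene")[150:260,220:360,::-1];b=grab_frame("side")[150:260,230:370,::-1]
cv2.imwrite("pics/u2.png",np.hstack([cv2.resize(i,(400,314),interpolation=cv2.INTER_CUBIC) for i in(a,b)]))
E
```

```text
time_s: 8.42
ee_pos: [493.6, 64.9, 118.7]
ee_rot: [-180.0, 32.9, 149.0]
force: [-3.8, 2.4, -4.0]
gripper_width: 0.6
t 8.42 [493.6  64.9 118.7] [-180.    32.9  149. ] F [-3.8  2.4 -4. ] w 0.6 q [ 22.  13. 127. -56.  31.  10.]
```

View pics/u2.png

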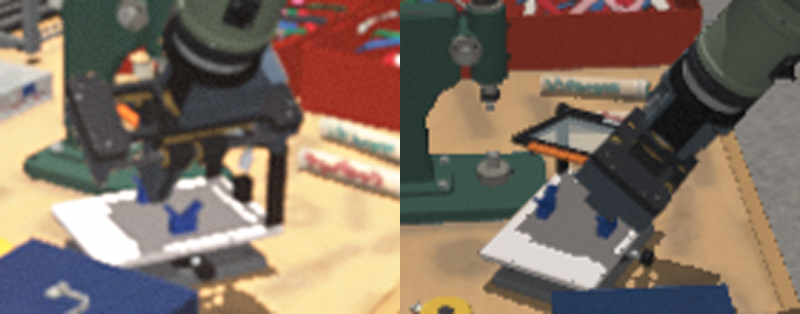

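The picture shows the lens rising (lip up in the side view) with only about 6 N on the finger. I'll continue round the arc.

```bash
python3 -m jog '-.008 -.004 -.012 0 0 0;-.015 -.008 -.023 0 0 0;-.022 -.014 -.034 0 0 0;-.029 -.02 -.045 0 0 0;-.036 -.027 -.055 0 0 0;-.042 -.035 -.065 0 0 0;-.049 -.044 -.075 0 0 0;-.055 -.053 -.084 0 0 0;-.06 -.063 -.092 0 0 0;-.065 -.074 -.1 0 0 0;-.07 -.085 -.108 0 0 0;-.074 -.097 -.115 0 0 0;-.078 -.11 -.121 0 0 0;-.082 -.122 -.126 0 0 0;-.085 -.135 -.131 0 0 0;-.088 -.149 -.135 0 0 0'
python3 - <<'E'
from h import *
s=st()
a=grab_frame("scene")[150:260,220:360,::-1];b=grab_frame("side")[150:260,230:370,::-1]
cv2.imwrite("pics/u3.png",np.hstack([cv2.resize(i,(400,314),interpolation=cv2.INTER_CUBIC) for i in(a,b)]))
for th in(.5,1.0,1.92):
    for cam in("scene","side"):print(th,cam,proj(cam,S2W([0,-80+128*np.cos(th),122+128*np.sin(th)])))
E
```

```text
time_s: 9.85
ee_pos: [455.8, 0.4, 199.1]
ee_rot: [-179.9, 32.9, 149.1]
force: [-0.0, 0.2, -0.2]
gripper_width: 0.5
t 9.85 [4.558e+02 4.000e-01 1.991e+02] [-179.9   32.9  149.1] F [-0.   0.2 -0.2] w 0.5 q [ 14.   0. 126. -41.  36. -15.]
0.5 scene [[267.60894126 176.72057978]]
0.5 side [[286.52636162 191.56439602]]
1.0 scene [[283.76059444 156.37827674]]
1.0 side [[293.76108785 169.55371825]]
1.92 scene [[323.46985268 146.65893813]]
1.92 side [[311.04996777 149.88374146]]
```

View pics/u3.png

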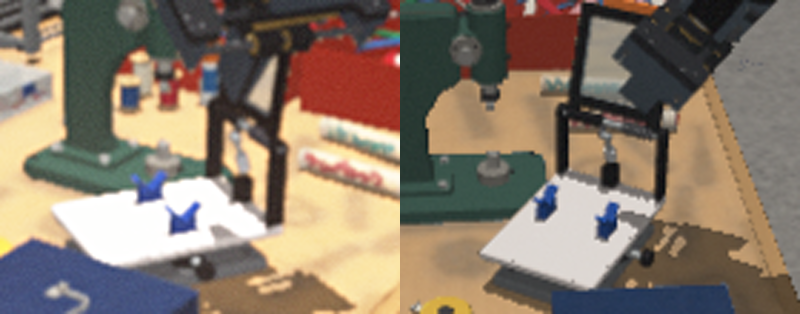

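The lens is open: lip at the top in the side crop near (640,5), matching the 1.92 rad prediction. Next, up and over to the red tube for a closer wrist look.

```bash
python3 - <<'E'
from h import *
row([390,0,330],[0,0,-1],[0,1,0]);row([415,-262,240],[0,0,-1],[0,1,0])
E
```

```text
sg 1   -0.0483 -0.0675 -0.2808  -0.0996 0.3566 -0.3349 rows>=6.3
sg -1   -0.0483 -0.0675 -0.2808  0.4716 0.1317 1.5966 rows>=21.0
sg 1   -0.2129 -0.4906 0.0407  -0.0996 0.3566 -0.3349 rows>=6.4
sg -1   -0.2129 -0.4906 0.0407  0.4716 0.1317 1.5966 rows>=21.0
```

```bash
python3 -m jog '-.048 -.0675 -.28 -.1 .3566 -.335;-.048 -.0675 -.28 -.1 .3566 -.335;-.048 -.0675 -.28 -.1 .3566 -.335;-.048 -.0675 -.28 -.1 .3566 -.335;-.048 -.0675 -.28 -.1 .3566 -.335;-.213 -.49 .04 -.1 .3566 -.335;-.213 -.49 .04 -.1 .3566 -.335;-.213 -.49 .04 -.1 .3566 -.335;-.213 -.49 .04 -.1 .3566 -.335;-.213 -.49 .04 -.1 .3566 -.335;-.213 -.49 .04 -.1 .3566 -.335;-.213 -.49 .04 -.1 .3566 -.335;-.213 -.49 .04 -.1 .3566 -.335;-.213 -.49 .04 -.1 .3566 -.335;-.213 -.49 .04 -.1 .3566 -.335;-.213 -.49 .04 -.1 .3566 -.335' 1
python3 - <<'E'
from h import *
st();im=grab_frame("wrist");cv2.imwrite("pics/w2.png",im[:,:,::-1])
for q in("tube_red_center","tube_red","tube_teal_center"):
    for r in tip_of(q,"wrist")[:2]:print(q,np.round(r["location"],1),round(r["confidence"],2),onz("wrist",r["location"],12 if "center" in q else 0).round(1))
h=cv2.cvtColor(im,cv2.COLOR_RGB2HSV)
c=proj("wrist",[[450,-263,12]])[0];print("exp",c)
m=cv2.inRange(h,(0,0,0),(255,70,255))  # low saturation: white tube
n,l,s,cc=cv2.connectedComponentsWithStats(cv2.morphologyEx(m,cv2.MORPH_OPEN,np.ones((5,5))))
for k in range(1,n):
    if s[k,4]>800:print(s[k],cc[k])
E
```

```text
time_s: 11.28
ee_pos: [415.1, -260.7, 240.7]
ee_rot: [179.9, 0.0, -180.0]
force: [-0.6, 1.3, 1.0]
gripper_width: 91.1
t 11.28 [ 415.1 -260.7  240.7] [ 179.9    0.  -180. ] F [-0.6  1.3  1. ] w 91.1 q [ -34.   10.  100.    0.   70. -124.]
tube_red_center [282.  209.3] 0.76 [ 450.7 -258.8   12. ]
tube_red [284.8 201.5] 0.91 [ 445.4 -255.7    0. ]
tube_teal_center [277.8 208.4] 0.24 [ 449.8 -263.5   12. ]
exp [278.28683321 208.58982068]
[    0     0   560    69 38187] [279.82397151  33.59666902]
[274 142  26  44 866] [285.2517321  161.29676674]
[   0  161   68   48 1844] [ 26.45336226 184.09490239]
[    0   166   560   254 59481] [293.77145643 327.95070695]
[  11  222   75   44 1198] [ 43.71869783 245.22704508]
```

View pics/w2.png

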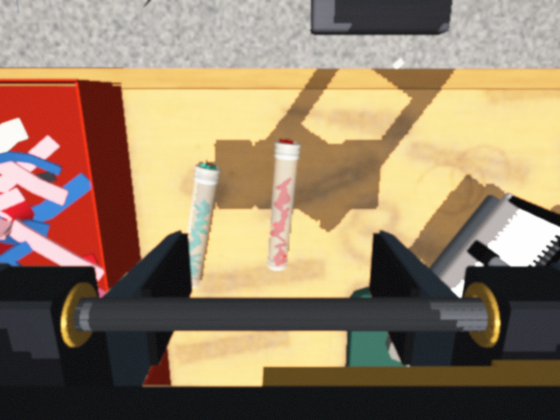

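The view shows the red tube with cap end at about (287,145) and far end at (277,269), and the teal one at (198,225), about 85 px away.

```bash
python3 - <<'E'
from h import *
a=onz("wrist",[287,150],13.5);b=onz("wrist",[277,266],12);print(a,b,b-a,np.linalg.norm(b-a))
ax=(b-a);ang=np.degrees(np.arctan2(ax[1],ax[0]));print("axis",ang)
t=onz("wrist",[198,225],12);print("teal",t)
ax=np.array([np.cos(np.radians(ang)),np.sin(np.radians(ang)),0]);yj=[-ax[1],ax[0],0]
row([450.5,-260,110],[0,0,-1],yj)
E
```

```text
[ 386.70576561 -254.08935215   13.5       ] [ 517.88109161 -264.418171     12.        ] [131.175326   -10.32881885  -1.5       ] 131.5898956982154
axis -4.502212507444531
teal [ 468.92718203 -350.76182955   12.        ]
sg 1   -0.0701 0.0009 0.2623  0.0000 0.0008 0.0514 rows>=3.3
sg -1   -0.0701 0.0009 0.2623  -0.0013 0.0000 -1.9486 rows>=24.5
```

```bash
python3 -m jog '-.071 -.0015 .15 0 0 .05;-.071 -.0015 .26 0 0 .05;-.071 -.0015 .26 0 0 .05;-.071 -.0015 .26 0 0 .05;-.071 -.0015 .36 0 0 .05;-.071 -.0015 .4 0 0 .05;-.071 -.0015 .41 0 0 .05;-.071 -.0015 .42 0 0 .05;-.071 -.0015 .4294 0 0 .05;-.071 -.0015 .4294 0 0 .05;-.071 -.0015 .4294 0 0 .05' .32
python3 - <<'E'
from h import *
st();row([451,-259.3,26],[0,0,-1],[np.sin(np.radians(4.5)),np.cos(np.radians(4.5)),0])
E
```

```text
time_s: 12.4
ee_pos: [452.1, -261.8, 28.1]
ee_rot: [-179.9, 0.2, 175.6]
force: [-0.5, -0.3, 0.6]
gripper_width: 60.5
t 12.4 [ 452.1 -261.8   28.1] [-179.9    0.2  175.6] F [-0.5 -0.3  0.6] w 60.5 q [ -31.   26.  112.    0.   41. -117.]
sg 1   0.0025 0.0048 0.0042  -0.0009 0.0026 0.0014 rows>=0.1
sg -1   0.0025 0.0048 0.0042  -0.0042 -0.0014 -1.9986 rows>=25.1
```

```bash
python3 -m jog '.0025 .0048 .004 0 0 0;.0025 .0048 .004 0 0 0;.0025 .0048 .004 0 0 0' && python3 -m jog '0 0 0 0 0 0;0 0 0 0 0 0;0 0 0 0 0 0;0 0 0 0 0 0;0 0 0 0 0 0;0 0 0 0 0 0;0 0 0 0 0 0;0 0 0 0 0 0;0 0 -.02 0 0 0;0 0 -.06 0 0 0;0 0 -.12 0 0 0;0 0 -.2 0 0 0;0 0 -.28 0 0 0;0 0 -.3 0 0 0;0 0 -.3 0 0 0;0 0 -.3 0 0 0' -1 15
python3 - <<'E'
from h import *
st();im=grab_frame("wrist");cv2.imwrite("pics/w3.png",im[:,:,::-1])
for q in("tube_red_center",):
    for r in tip_of(q,"wrist")[:2]:print(q,np.round(r["location"],1),round(r["confidence"],2))
print(proj("wrist",[[451,-259,161.5]]))
E
```

```text
time_s: 12.65
ee_pos: [451.2, -259.4, 26.8]
ee_rot: [-179.9, 0.3, 175.6]
force: [0.2, -0.5, 0.0]
gripper_width: 60.3
time_s: 13.98
ee_pos: [450.2, -258.8, 177.0]
ee_rot: [-179.9, 0.3, 175.6]
force: [-0.2, 0.3, -0.4]
gripper_width: 23.3
t 13.98 [ 450.2 -258.8  177. ] [-179.9    0.3  175.6] F [-0.2  0.3 -0.4] w 23.3 q [ -31.   16.  102.    0.   61. -117.]
tube_red_center [279.7 261.9] 0.76
[[280.09613945 272.20404342]]
```

View pics/w3.png

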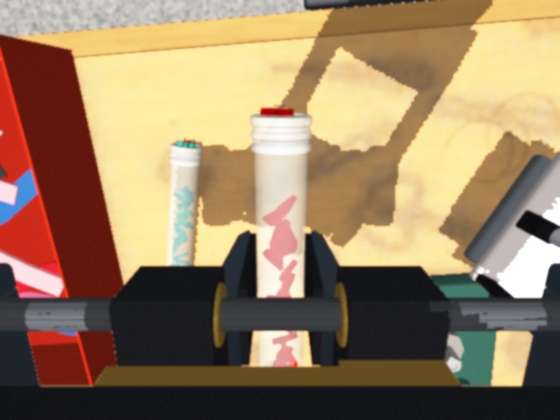

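```bash
python3 - <<'E'
from h import *
s=st();R0=R.from_euler("xyz",s["ee_rot"],degrees=True)
for x in(-76,-71.5,-67,-56.5,0,10,56.5,71.5):
    p=np.array(s["ee_pos"])+R0.apply([-x,0,14])   # -x: world +x-ish
    top=p+[0,0,12];print(x,proj("wrist",p)[0].round(1),"top",proj("wrist",top)[0].round(1))
for cam in("scene","side"):
    grab_frame(cam)
    for r in tip_of("tube_red_center",cam)[:2]:print(cam,np.round(r["location"],1),round(r["confidence"],2),"exp",proj(cam,np.array(s["ee_pos"])+R0.apply([0,0,14]))[0].round(1))
E
```

```text
t 14.08 [ 449.3 -258.3  175. ] [-1.800e+02  1.000e-01  1.756e+02] F [-0.4 -0.6 -0.4] w 23.0 q [ -31.   16.  102.    0.   61. -117.]
-76 [281.4 108. ] top [281.4 108.9]
-71.5 [281.3 118.7] top [281.4 120.4]
-67 [281.3 129.3] top [281.4 131.7]
-56.5 [281.3 153.2] top [281.4 157.4]
0 [281.2 268.5] top [281.3 280.2]
10 [281.2 286.8] top [281.3 299.5]
56.5 [281.2 364.9] top [281.2 381.6]
71.5 [281.1 387.9] top [281.2 405.7]
scene [347.6 161.6] 0.66 exp [348.2 163.3]
side [307.1 155.7] 0.57 exp [307.1 153.5]
```

The wrist view shows the red tube held between the pads, cap rim at row 118 and cap's lower edge at row 152. That puts the tube about 2 mm toward its cap from the grip centre. Next I'll plan the carry around the robot side, to above the rests.

```bash
cat >> h.py <<'E'
dp=np.array([0,-np.sin(np.radians(15)),-np.cos(np.radians(15))]);OFF=2.0
def rowP(tc):
    """tube centre to stand point tc, 15 deg lean"""
    p=S2W(np.array(tc,float)-14*dp+np.array([OFF,0,0]))[0];print(np.round(p,1));row(p,Rs.apply(dp),Rs.apply([0,1,0]))
E
python3 - <<'E'
from h import *
s=st()
row([385,-190,325],[0,0,-1],[np.sin(np.radians(4.5)),np.cos(np.radians(4.5)),0]);row([385,0,325],Rs.apply(dp),Rs.apply([0,1,0]))
rowP([0,0,290])
E
```

```text
t 14.28 [ 449.8 -258.7  175.3] [-1.800e+02  1.000e-01  1.756e+02] F [-0.7 -0.3 -0.1] w 23.3 q [ -31.   16.  102.    0.   62. -117.]
sg 1   0.1390 0.1269 -0.2998  -0.0003 0.0015 0.0015 rows>=4.2
sg -1   0.1390 0.1269 -0.2998  -0.0024 -0.0005 -1.9985 rows>=25.1
sg 1   0.1680 0.5058 -0.3001  0.1637 0.0403 0.2940 rows>=7.3
sg -1   0.1680 0.5058 -0.3001  -0.0548 0.2228 -1.6914 rows>=21.5
[524.4   3.7 303.5]
sg 1   -0.1093 0.5344 -0.2565  0.1637 0.0403 0.2940 rows>=7.2
sg -1   -0.1093 0.5344 -0.2565  -0.0548 0.2228 -1.6914 rows>=21.5
```

```bash
python3 -m jog '.139 .127 -.3 0 0 0;.139 .127 -.3 0 0 0;.139 .127 -.3 0 0 0;.139 .127 -.3 0 0 0;.139 .127 -.3 0 0 0;.168 .506 -.3 .164 .04 .294;.168 .506 -.3 .164 .04 .294;.168 .506 -.3 .164 .04 .294;.168 .506 -.3 .164 .04 .294;.168 .506 -.3 .164 .04 .294;.168 .506 -.3 .164 .04 .294;-.109 .534 -.2565 .164 .04 .294;-.109 .534 -.2565 .164 .04 .294;-.109 .534 -.2565 .164 .04 .294;-.109 .534 -.2565 .164 .04 .294;-.109 .534 -.2565 .164 .04 .294;-.109 .534 -.2565 .164 .04 .294;-.109 .534 -.2565 .164 .04 .294'
python3 - <<'E'
from h import *
st();rowP([0,0,180]);rowP([0,0,105])
E
```

```text
time_s: 15.78
ee_pos: [523.2, 3.4, 303.0]
ee_rot: [-164.9, -0.1, 149.0]
force: [0.3, -0.2, 0.6]
gripper_width: 23.1
t 15.78 [523.2   3.4 303. ] [-1.649e+02 -1.000e-01  1.490e+02] F [ 0.3 -0.2  0.6] w 23.1 q [  6.  16.  85. -12.  89. -52.]
[524.4   3.7 193.5]
sg 1   -0.0019 0.0587 0.2109  -0.0010 -0.0008 0.0001 rows>=2.6
sg -1   -0.0019 0.0587 0.2109  0.0012 -0.0016 -1.9999 rows>=25.1
[524.4   3.7 118.5]
sg 1   -0.0021 0.0977 0.3557  -0.0010 -0.0008 0.0001 rows>=4.4
sg -1   -0.0021 0.0977 0.3557  0.0012 -0.0016 -1.9999 rows>=25.1
```

```bash
python3 -m jog '-.002 .03 .107 0 0 0;-.002 .0587 .211 0 0 0;-.002 .0587 .211 0 0 0;-.002 .08 .29 0 0 0;-.002 .09 .33 0 0 0;-.002 .0977 .3557 0 0 0;-.002 .103 .375 0 0 0;-.002 .103 .375 0 0 0;-.002 .103 .375 0 0 0;-.002 .103 .375 0 0 0'
python3 - <<'E'
from h import *
s=st();R0=R.from_euler("xyz",s["ee_rot"],degrees=True)
print("tube in stand",Rs.inv().apply(np.array(s["ee_pos"])+R0.apply([2,0,14])-C))
rowP([0,0,74+3])
V=[]
for cam,(x0,y0) in(("scene",(235,170)),("side",(240,175))):
    im=grab_frame(cam)[y0:y0+75,x0:x0+100,::-1];V.append(cv2.resize(im,(400,300),interpolation=cv2.INTER_CUBIC))
    print(cam,[(np.round(r["location"],1),round(r["confidence"],2)) for r in tip_of("tube_red_center",cam)[:1]],[(np.round(r["location"],1),round(r["confidence"],2)) for r in tip_of("under_rests",cam)[:1]])
    print(proj(cam,S2W([[-71.5,0,95],[71.5,0,95],[0,0,95]])).round(1).tolist())
cv2.imwrite("pics/p1.png",np.hstack(V))
E
```

```text
time_s: 16.62
ee_pos: [524.9, 3.7, 110.0]
ee_rot: [-165.0, 0.1, 149.0]
force: [0.7, -0.4, -0.2]
gripper_width: 23.2
t 16.62 [524.9   3.7 110. ] [-1.65e+02  1.00e-01  1.49e+02] F [ 0.7 -0.4 -0.2] w 23.2 q [  6.  25. 101. -13.  64. -46.]
tube in stand [ 0.46134347  0.33477789 96.48663067]
[524.4   3.7  90.5]
sg 1   0.0009 0.0094 0.0378  -0.0000 0.0006 -0.0003 rows>=0.5
sg -1   0.0009 0.0094 0.0378  0.0009 0.0000 1.9997 rows>=25.1
scene [(array([279.3, 205.6]), 0.55)] [(array([274.9, 233.4]), 0.97)]
[[292.0, 218.5], [267.2, 198.2], [278.9, 207.7]]
side [] [(array([291.9, 234.5]), 0.92)]
[[314.7, 219.6], [270.0, 207.3], [291.8, 213.3]]
```

View pics/p1.png

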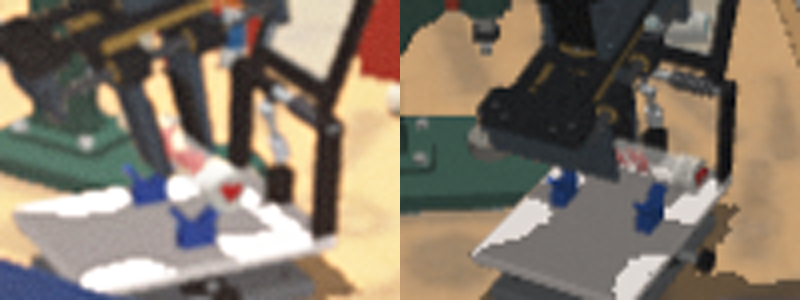

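The camera positions of the cap end (scene (292.5,217.5), side (315.7,218.3)) agree with the model within about 1 px. I'll lower carefully, watching the force.

```bash
python3 -m jog '0 .004 .015 0 0 0;0 .007 .027 0 0 0;0 .0085 .033 0 0 0;0 .0085 .033 0 0 0;0 .0085 .033 0 0 0;0 .0085 .033 0 0 0'; python3 -m jog '0 .0005 .002 0 0 0;0 .0005 .002 0 0 0;0 .001 .004 0 0 0;0 .001 .004 0 0 0'; python3 -m jog '0 .0005 .002 0 0 0;0 .0005 .002 0 0 0;0 .001 .004 0 0 0;0 .001 .004 0 0 0'
```

```text
time_s: 17.42
ee_pos: [525.2, 4.4, 92.0]
ee_rot: [-165.1, 0.0, 149.0]
force: [1.0, 4.1, 3.4]
gripper_width: 23.3
time_s: 17.75
ee_pos: [525.9, 5.0, 91.1]
ee_rot: [-165.2, 0.1, 149.0]
force: [-0.2, 4.6, 10.6]
gripper_width: 23.3
time_s: 18.08
ee_pos: [526.5, 5.6, 90.2]
ee_rot: [-165.2, 0.2, 149.0]
force: [-0.3, 4.4, 11.1]
gripper_width: 23.1
```

```bash
python3 -m jog '0 .002 .001 0 0 0;0 .002 .001 0 0 0;0 .002 .001 0 0 0'; python3 -m jog '0 .0015 0.001 0 0 0;0 .0015 .001 0 0 0;0 .0015 .001 0 0 0'
python3 - <<'E'
from h import *
s=st();R0=R.from_euler("xyz",s["ee_rot"],degrees=True)
print("tube in stand",Rs.inv().apply(np.array(s["ee_pos"])+R0.apply([2,0,14])-C),"F stand",Rs.inv().apply(s["force"]),s["torque"])
E
```

```text
time_s: 18.33
ee_pos: [526.8, 6.1, 89.7]
ee_rot: [-165.2, 0.2, 148.9]
force: [-0.4, 1.1, 6.5]
gripper_width: 23.3
time_s: 18.58
ee_pos: [526.8, 6.1, 89.7]
ee_rot: [-165.1, 0.2, 148.9]
force: [-0.6, 0.9, 8.8]
gripper_width: 22.9
t 18.58 [526.8   6.1  89.7] [-165.1    0.2  148.9] F [-0.6  0.9  8.8] w 22.9 q [  6.  26. 102. -14.  61. -45.]
tube in stand [ 0.87950558  3.39346503 76.13676592] F stand [-1.0027349   0.46366941  8.79711311] [-0.03126203  0.28388765 -0.12870964]
```

The force is now vertical (9 N) and the position holds, so the tube seems seated. I'll check visually before letting go.

```bash
python3 - <<'E'
from h import *
V=[]
for cam,(x0,y0) in(("scene",(250,190)),("side",(260,195))):
    im=grab_frame(cam);cv2.imwrite(f"pics/p2{cam}.png",im[:,:,::-1]);im=im[y0:y0+50,x0:x0+66,::-1];V.append(cv2.resize(im,(400,303),interpolation=cv2.INTER_CUBIC))
    print(cam,proj(cam,S2W([[-71.5,3.4,76],[71.5,3.4,76],[0,3.4,76],[-41,0,74],[-29,0,74]])).round(1).tolist())
cv2.imwrite("pics/p2.png",np.hstack(V))
E
```

```text
scene [[290.5, 225.8], [266.0, 204.8], [277.6, 214.7], [286.0, 221.4], [283.8, 219.5]]
side [[314.0, 225.8], [269.6, 213.2], [291.2, 219.3], [304.6, 223.0], [300.8, 221.9]]
```

View pics/p2.png

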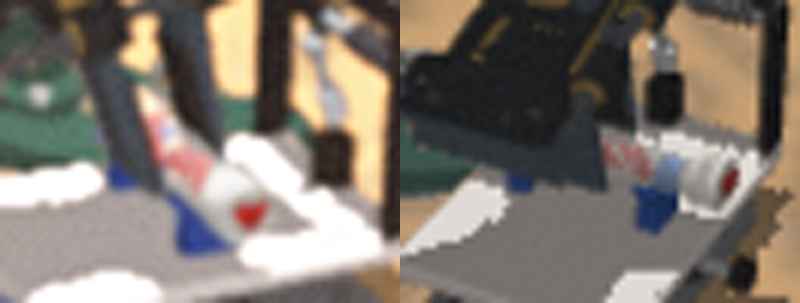

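The picture shows the tube down in both Vs: cap end at scene (291,225) and side (315,225), within about 1 px of prediction. Releasing.

```bash
python3 -m jog '0 0 -.001 0 0 0;0 0 -.002 0 0 0;0 0 -.002 0 0 0;0 0 -.002 0 0 0' && python3 -m jog '0 0 0 0 0 0;0 0 0 0 0 0;0 0 0 0 0 0;0 0 0 0 0 0;0 0 0 0 0 0' -.1 && python3 -m jog '0 0 -.02 0 0 0;0 0 -.05 0 0 0;0 0 -.1 0 0 0;0 0 -.17 0 0 0;0 0 -.25 0 0 0;0 0 -.33 0 0 0;0 0 -.4 0 0 0;0 0 -.4 0 0 0;0 0 -.4 0 0 0'
python3 - <<'E'
from h import *
s=st()
for cam,(x0,y0) in(("scene",(240,180)),("side",(250,185))):
    im=grab_frame(cam);cv2.imwrite(f"pics/p3{cam}.png",im[:,:,::-1])
    for q in("tube_red_center","tube_red","under_rests"):print(cam,q,[(np.round(r["location"],1),round(r["confidence"],2)) for r in tip_of(q,cam)[:1]])
    h=cv2.cvtColor(im,cv2.COLOR_RGB2HSV)[y0:y0+65,x0:x0+90]
    m=cv2.inRange(h,(105,110,50),(128,255,255));n,l,ss,c=cv2.connectedComponentsWithStats(m)
    for k in range(1,n):
        if ss[k,4]>10:print(cam,"blue",c[k]+[x0,y0],ss[k])
    m=cv2.inRange(h,(0,110,90),(8,255,255))|cv2.inRange(h,(168,110,90),(180,255,255));n,l,ss,c=cv2.connectedComponentsWithStats(m)
    for k in range(1,n):
        if ss[k,4]>5:print(cam,"red",c[k]+[x0,y0],ss[k])
    print(cam,proj(cam,S2W([[-71.5,2,77],[71.5,2,77],[0,2,77]])).round(1).tolist())
V=[cv2.resize(cv2.imread(f"pics/p3{c}.png")[y:y+65,x:x+90],(400,289),interpolation=cv2.INTER_CUBIC) for c,x,y in(("scene",240,180),("side",250,185))]
im=grab_frame("wrist");V2=cv2.resize(im[:,:,::-1],(400,300));cv2.imwrite("pics/w4.png",im[:,:,::-1])
cv2.imwrite("pics/p3.png",np.vstack([np.hstack(V),np.hstack([V2,V2*0])]))
E
```

```text
time_s: 19.02
ee_pos: [526.5, 6.1, 90.1]
ee_rot: [-165.1, 0.1, 148.9]
force: [-0.3, -0.7, -0.8]
gripper_width: 22.9
time_s: 19.43
ee_pos: [526.5, 6.1, 90.0]
ee_rot: [-165.1, 0.1, 148.9]
force: [0.3, 0.8, -0.7]
gripper_width: 41.0
time_s: 20.18
ee_pos: [553.8, 51.1, 285.9]
ee_rot: [-165.3, 0.3, 149.0]
force: [-0.4, -1.0, -0.2]
gripper_width: 41.2
t 20.18 [553.8  51.1 285.9] [-165.3    0.3  149. ] F [-0.4 -1.  -0.2] w 41.2 q [ 10.  20.  82. -11.  88. -47.]
scene tube_red_center [(array([275.9, 216. ]), 0.6)]
scene tube_red [(array([278.5, 218.5]), 0.69)]
scene under_rests [(array([278.6, 235.3]), 0.86)]
scene blue [264.96153846 183.34615385] [23  1  5  6 26]
scene blue [270.45945946 217.16216216] [26 32 10  9 37]
scene blue [281.69230769 228.26923077] [40 45  6  7 26]
scene blue [247.37894737 241.8       ] [ 0 58 22  7 95]
scene red [281.14893617 182.68085106] [36  0 14  7 47]
scene red [297.33333333 181.16666667] [57  0  2  4  6]
scene red [326.89583333 183.89583333] [84  0  6 10 48]
scene red [290.66666667 225.2       ] [49 44  5  4 15]
scene [[291.0, 225.3], [266.5, 204.4], [278.1, 214.3]]
side tube_red_center [(array([293.4, 219.8]), 0.9)]
side tube_red [(array([292.6, 221.4]), 0.64)]
side under_rests [(array([289.4, 235.7]), 0.73)]
side blue [280.125 222.5  ] [27 34  7  8 32]
side blue [301.61111111 228.91666667] [49 41  7  7 36]
side red [314.         224.28571429] [63 38  3  4  7]
side [[314.2, 225.2], [269.8, 212.7], [291.5, 218.8]]
```

View pics/p3.png

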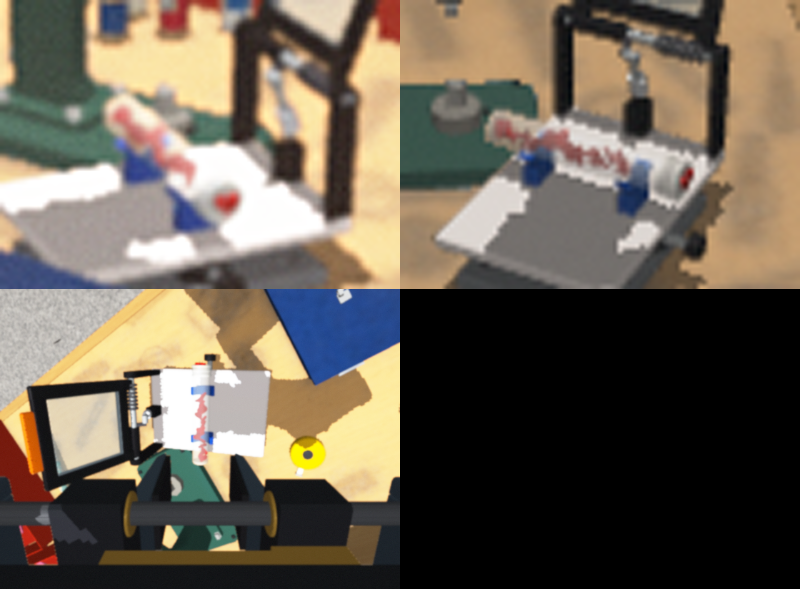

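The picture shows the tube lying in both V rests with the lens open, and nothing disturbed. I'll measure the centring in the wrist view.

```bash
python3 - <<'E'
from h import *
im=cv2.imread("pics/w4.png");h=cv2.cvtColor(im,cv2.COLOR_BGR2HSV)
x0,y0=215,90;c=h[y0:260,x0:390]
m=cv2.inRange(c,(105,110,50),(128,255,255));n,l,ss,cc=cv2.connectedComponentsWithStats(m)
for k in range(1,n):
    if ss[k,4]>15:print("blue",cc[k]+[x0,y0],ss[k],Rs.inv().apply(onz("wrist",cc[k]+[x0,y0],68)-C).round(1))
# tube profile along column of tube
print([ (r,im[r,284].tolist()) for r in list(range(94,120,2))])
print([ (r,im[r,281].tolist()) for r in list(range(232,254,2))])
for px in((284,102),(281,246)):
    for z in(76,88):print(px,z,Rs.inv().apply(onz("wrist",px,z)-C).round(1))
E
```

```text
blue [295.96511628 142.05813953] [78 46  7 13 86] [-35.5  16.1  68. ]
blue [269.         142.17857143] [53 48  3 10 28] [-34.6 -11.9  68. ]
blue [294.28571429 208.73333333] [ 76 111   8  17 105] [33.8 15.  68. ]
blue [268.71428571 209.28571429] [ 53 115   3   9  21] [ 36.5 -13.   68. ]
[(94, [148, 224, 250]), (96, [147, 223, 249]), (98, [150, 226, 250]), (100, [154, 227, 251]), (102, [140, 208, 249]), (104, [53, 86, 251]), (106, [151, 165, 244]), (108, [239, 247, 250]), (110, [235, 243, 246]), (112, [235, 240, 242]), (114, [242, 244, 245]), (116, [241, 243, 244]), (118, [236, 239, 240])]
[(232, [150, 150, 235]), (234, [150, 150, 236]), (236, [150, 150, 237]), (238, [150, 152, 236]), (240, [159, 162, 233]), (242, [203, 215, 237]), (244, [238, 246, 250]), (246, [179, 200, 213]), (248, [60, 69, 49]), (250, [59, 69, 36]), (252, [82, 94, 48])]
(284, 102) 76 [-73.9   5.8  76. ]
(284, 102) 88 [-74.    8.9  88. ]
(281, 246) 76 [73.9  2.7 76. ]
(281, 246) 88 [68.7  5.9 88. ]
```

Tube ends measure at -73.7 and +69.2 in stand x, with the rests about ±35. So it is centred within roughly 2 mm. Next the closing: shut fingers, vertical, moved behind the open lens and pushed along its arc.

```bash
python3 - <<'E'
from h import *
st()
for P in([-60,0,315],[-60,-168,315],[-35,-168,238]):
    p=S2W(P)[0];print(np.round(p));row(p,[0,0,-1],Rs.apply([0,1,0]))
E
```

```text
t 20.63 [552.5  50.2 282.6] [-165.     0.   148.9] F [ 0.4  0.3 -0.1] w 41.3 q [ 10.  20.  82. -11.  88. -47.]
[469.  33. 315.]
sg 1   0.1242 -0.1290 -0.0327  -0.1665 0.0002 -0.0009 rows>=2.2
sg -1   0.1242 -0.1290 -0.0327  0.0004 0.2607 1.9820 rows>=25.1
[ 383. -112.  315.]
sg 1   0.1237 -0.4536 0.0542  -0.1665 0.0002 -0.0009 rows>=5.7
sg -1   0.1237 -0.4536 0.0542  0.0004 0.2607 1.9820 rows>=25.1
[ 404. -124.  238.]
sg 1   0.0738 -0.4137 0.2029  -0.1665 0.0002 -0.0009 rows>=5.6
sg -1   0.0738 -0.4137 0.2029  0.0004 0.2607 1.9820 rows>=25.1
```

```bash
python3 -m jog '.124 -.129 -.0327 -.1665 0 0;.124 -.129 -.0327 -.1665 0 0;.124 -.129 -.0327 -.1665 0 0;.124 -.129 -.0327 -.1665 0 0;.124 -.4536 .0542 -.1665 0 0;.124 -.4536 .0542 -.1665 0 0;.124 -.4536 .0542 -.1665 0 0;.124 -.4536 .0542 -.1665 0 0;.124 -.4536 .0542 -.1665 0 0;.124 -.4536 .0542 -.1665 0 0;.124 -.4536 .0542 -.1665 0 0;.0738 -.4137 .203 -.1665 0 0;.0738 -.4137 .203 -.1665 0 0;.0738 -.4137 .203 -.1665 0 0;.0738 -.4137 .203 -.1665 0 0;.0738 -.4137 .203 -.1665 0 0' -1
python3 - <<'E'
from h import *
s=st();R0=R.from_euler("xyz",s["ee_rot"],degrees=True);p0=np.array(s["ee_pos"])
print("stand",Rs.inv().apply(p0-C))
E_=[(-140,217),(-125,222),(-110,227),(-95,231),(-84,235)]
for th in np.arange(1.45,.55,-.1):E_.append((-80+113*np.cos(th)-4*np.sin(th),121.5+113*np.sin(th)+4*np.cos(th)))
for e in E_:
    print(np.round(e,0),"%.3f %.3f %.3f 0 0 0"%tuple(R0.inv().apply(S2W([-35,e[0]-12,e[1]+22])[0]-p0)/500))
E
```

```text
time_s: 21.97
ee_pos: [405.5, -123.6, 239.1]
ee_rot: [180.0, 0.1, 149.0]
force: [-0.6, -0.2, -0.1]
gripper_width: 1.0
t 21.97 [ 405.5 -123.6  239.1] [1.80e+02 1.00e-01 1.49e+02] F [-0.6 -0.2 -0.1] w 1.0 q [-19.   4. 107.   0.  68. -78.]
stand [ -34.37129708 -166.66644258  239.14642093]
[-140  217] 0.001 0.029 0.000 0 0 0
[-125  222] 0.001 0.059 -0.010 0 0 0
[-110  227] 0.001 0.089 -0.020 0 0 0
[-95 231] 0.001 0.119 -0.028 0 0 0
[-84 235] 0.001 0.141 -0.036 0 0 0
[-70. 234.] 0.001 0.169 -0.034 0 0 0
[-59. 233.] 0.001 0.191 -0.031 0 0 0
[-48. 230.] 0.001 0.213 -0.026 0 0 0
[-37. 226.] 0.001 0.234 -0.018 0 0 0
[-27. 222.] 0.001 0.255 -0.009 0 0 0
[-18. 216.] 0.001 0.274 0.003 0 0 0
[ -8. 209.] 0.001 0.292 0.016 0 0 0
[ -0. 201.] 0.001 0.309 0.032 0 0 0
[  8. 193.] 0.001 0.324 0.048 0 0 0
```

```bash
python3 -m jog '0 .015 0 0 0 0;0 .029 0 0 0 0;0 .044 -.005 0 0 0;0 .059 -.01 0 0 0;0 .074 -.015 0 0 0;0 .089 -.02 0 0 0;0 .104 -.024 0 0 0;0 .119 -.028 0 0 0;0 .13 -.032 0 0 0;0 .141 -.036 0 0 0' && python3 -m jog '0 .014 .001 0 0 0;0 .028 .002 0 0 0;0 .039 .003 0 0 0;0 .05 .005 0 0 0;0 .061 .007 0 0 0;0 .072 .01 0 0 0;0 .083 .014 0 0 0;0 .093 .018 0 0 0;0 .104 .023 0 0 0;0 .114 .027 0 0 0;0 .124 .033 0 0 0;0 .133 .039 0 0 0;0 .142 .046 0 0 0;0 .151 .052 0 0 0;0 .16 .06 0 0 0;0 .168 .068 0 0 0;0 .168 .068 0 0 0'
python3 - <<'E'
from h import *
st()
for cam in("scene","side"):
    im=grab_frame(cam);cv2.imwrite(f"pics/c1{cam}.png",im[:,:,::-1])
    x0,y0=230,130;h=cv2.cvtColor(im,cv2.COLOR_RGB2HSV)[y0:250,x0:350]
    n,l,s,c=cv2.connectedComponentsWithStats(cv2.inRange(h,(5,150,150),(16,255,255)))
    print(cam,[((c[k]+[x0,y0]).round(1).tolist(),int(s[k,4])) for k in range(1,n) if s[k,4]>12], "shut: scene 262.1 200.5 / side 283.9 212.9")
E
```

```text
time_s: 22.8
ee_pos: [441.6, -62.5, 257.0]
ee_rot: [-180.0, 0.0, 149.0]
force: [-1.1, -2.1, -2.5]
gripper_width: 0.7
time_s: 24.22
ee_pos: [484.7, 10.2, 221.9]
ee_rot: [-180.0, -0.1, 149.1]
force: [-0.0, -0.8, -0.5]
gripper_width: 0.4
t 24.22 [484.7  10.2 221.9] [-1.800e+02 -1.000e-01  1.491e+02] F [-0.  -0.8 -0.5] w 0.4 q [ -0.  11. 102.   0.  67. -59.]
scene [([263.7, 186.9], 46), ([327.7, 187.2], 13)] shut: scene 262.1 200.5 / side 283.9 212.9
side [([280.3, 209.4], 30)] shut: scene 262.1 200.5 / side 283.9 212.9
```

The lip reads higher than when shut in the scene view. It may still be swinging or be partly hidden, so I'll retract and look again.

```bash
python3 -m jog '0 0 -.08 0 0 0;0 0 -.16 0 0 0;.1 0 -.22 0 0 0;.2 0 -.25 0 0 0;.25 0 -.25 0 0 0;.25 0 -.25 0 0 0;.25 0 -.25 0 0 0;.25 0 -.25 0 0 0'
python3 - <<'E'
from h import *
st();V=[]
for cam in("scene","side"):
    im=grab_frame(cam);cv2.imwrite(f"pics/c2{cam}.png",im[:,:,::-1])
    x0,y0=230,130;h=cv2.cvtColor(im,cv2.COLOR_RGB2HSV)[y0:250,x0:350]
    n,l,s,c=cv2.connectedComponentsWithStats(cv2.inRange(h,(5,150,150),(16,255,255)))
    print(cam,[((c[k]+[x0,y0]).round(1).tolist(),int(s[k,4])) for k in range(1,n) if s[k,4]>12])
    V.append(cv2.resize(im[160:250,225:345,::-1],(400,300),interpolation=cv2.INTER_CUBIC))
w=grab_frame("wrist")[:,:,::-1];cv2.imwrite("pics/c2w.png",w)
cv2.imwrite("pics/c2.png",np.vstack([np.hstack(V),np.hstack([cv2.resize(w,(400,300)),cv2.resize(cv2.imread("pics/c1scene.png")[130:250,220:380],(400,300))])]))
E
```

```text
time_s: 24.98
ee_pos: [377.9, 73.8, 348.0]
ee_rot: [180.0, 0.1, 149.1]
force: [1.1, 0.2, -0.4]
gripper_width: 0.6
t 24.98 [377.9  73.8 348. ] [1.800e+02 1.000e-01 1.491e+02] F [ 1.1  0.2 -0.4] w 0.6 q [  9.  -3.  99.  -0.  84. -50.]
scene [([293.1, 166.2], 72), ([262.2, 200.6], 69)]
side [([284.0, 212.9], 52)]
```

The lip is back at its exact shut pixels in both cameras. Last numeric checks cover the tube and the bystanders.

```bash
python3 - <<'E'
from h import *
st()
for cam in("scene","side"):
    im=grab_frame(cam).astype(int);a=cv2.imread(f"pics/m1{cam[0]=='s' and ('a' if cam=='scene' else 'b')}.png")[:,:,::-1].astype(int)
    for q in("tube_red_center","tube_teal_center","tape_measure","pin_tin"):
        print(cam,q,[(np.round(r["location"],1).tolist(),round(r["confidence"],2)) for r in tip_of(q,cam)[:2]])
    x0,y0=240,180;h=cv2.cvtColor(im.astype(np.uint8),cv2.COLOR_RGB2HSV)[y0:245,x0:330]
    m=cv2.inRange(h,(0,110,90),(8,255,255))|cv2.inRange(h,(168,110,90),(180,255,255));n,l,ss,c=cv2.connectedComponentsWithStats(m)
    print(cam,"red",[((c[k]+[x0,y0]).round(1).tolist(),int(ss[k,4])) for k in range(1,n) if ss[k,4]>4])
print(state()["force"]);job_done()
E
```

```text
t 25.13 [378.6  73.4 347. ] [-179.9   -0.   149. ] F [ 0.4 -0.7 -0.1] w 0.6 q [  9.  -2.  99.  -0.  84. -50.]
scene tube_red_center [([278.1, 214.6], 0.51)]
scene tube_teal_center [([347.4, 202.0], 0.6)]
scene tape_measure [([215.1, 240.3], 0.74)]
scene pin_tin [([165.5, 268.1], 0.56)]
scene red [([281.0, 182.7], 46), ([314.0, 183.1], 226), ([263.0, 198.0], 5), ([268.1, 205.7], 7), ([290.9, 225.1], 17)]
side tube_red_center [([289.8, 219.7], 0.87)]
side tube_teal_center [([296.4, 177.6], 0.75)]
side tape_measure [([290.0, 240.9], 0.71), ([245.7, 263.0], 0.55)]
side pin_tin [([240.9, 308.4], 0.95), ([294.6, 235.4], 0.25)]
side red [([314.0, 224.3], 7)]
[-0.28728017 -0.62957609 -0.54721348]
the job is handed in; nothing more can be done
```

I opened the magnifier, laid the red tube in the two V rests, flipped the magnifier shut again and handed the job in at about 25 s of the 72 s allowed.

- **Opening:** I lifted the frame with the shut fingers, at about 6 N when I checked part-way, until it sprang back. My first two approach poses stopped short because joint 4 was at its limit. Nothing was touched then, and a steeper tilt worked.
- **Placing:** I lowered the tube until the contact force was vertical and steady, then eased off and let go. The highest force I read was about 12 N.
- **Closing:** I pushed the lens from behind, at about 3.5 N when I checked part-way, until it snapped over.

**Last checks:**
- The lip is back at its original shut pixels in both cameras, within 0.1 px. A reading taken just after the snap had shown it higher, either still moving or partly hidden.
- The tube's cap end did not move during closing, within about 0.2 px.
- The teal tube, tape measure and pin tin read within about 3.5 px of their first positions. One higher-ranked tape measure detection in the side view was false, as it lay on the stand.
- The arm was clear, with no force on it.

**Not settled:**
- The tube lies about 2 mm toward its cap end by the wrist view.
- Its position across the rests came out about 2–3 mm from my camera estimate of the stand, though the pictures showed it seated in both Vs.
- The last picture could not be viewed because I had used all 12, so the final check is by numbers only.

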